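Line up the casting flasks by height

ROBOT

A 6-joint arm with a two-finger parallel gripper is mounted at the origin on the work surface. World frame = base frame: x ahead of the robot, y to its left, z up, the work surface at z = 0. Lengths are in m, angles in rad, forces in N, time in s.
With the tool pointing down it reaches from about 0.325 to 0.9 m from the base axis. Payload 3.5 kg.
Tool frame: the origin (TCP) lies at the very end of the fingers, on their centre line; the grasp point (between the pads) lies 19 mm behind it; z points along the fingers, y is the line along which they close (so a half turn about z gives the same grasp; the last joint's range is limited). The gripper opens to 85 mm and grips with 20 to 120 N. Pads are 22 mm wide; open, the fingers measure 114 mm over their backs; the gripper's body (76 mm by 85 mm) begins 54 mm behind the grasp point. The pads swing forward as they close: fully open they stand 13 mm farther back than shut.
Start: joints at [-0.103, 0.276, -0.026, 1.268, 0, 1.467], TCP at [0.625, -0, 0.231] pointing down, gripper open.
Joint ranges: [-3.12, 3.12], [-0.85, 1.88], [-1.08, 1.24], [-1.95, 2.15], [-1.57, 1.53], [-3.14, 3.14]. Speed limits (rad/s): [2.57, 2.57, 3.14, 3.14, 3.14, 3.14].

INTERFACE

Orientations are given as a unit quaternion [x, y, z, w].
In Python, from cell import bot gives the robot as it stands.
- The arm moves only by the tool send_rows, never from a script. Its argument "plan" is a list of rows, each a list of 3 entries, a list of its own where there are three numbers: the shift along the tool's x, y, z normalised to -1 to 1, where 1 is 75 mm, then the turn, a rotation vector about the tool's x, y, z normalised to -1 to 1, where 1 is 180 degrees, then the closure, from 0 (fully open) to 1 (shut). A call has 1 to 10 rows; each row shifts and turns the commanded pose from where the row before left it, along the tool's axes as they then stand; what a row does not reach is not made up. A row lasts 1/12 s, in which the tool goes at most 41.7 mm and 7.16 degrees, less where a joint would pass 70% of its speed; a pose out of reach is approached as far as the arm can. A call with a number of a shift or a turn outside -1 to 1 is refused whole. A call with a gripper value outside its range is refused whole. The fingers move at their own pace and stop on an object; "grip_force" is the grip in N (left out, the last holds). Time passes only in rows, so rows that do not move let the fingers close. It gives the time, the measured TCP pose, the force, the opening and the grip force at its end, in the units of the state.
- bot.observe(): the state, without advancing time (a new reading comes with each control period).
- bot.grab_frame(name): name is "scene" or "side" or "wrist"; returns the picture (384x512x3 uint8, red, green, blue); there is no depth.
- bot.camera_model(name): a dict with "K" (3x3 intrinsics, pixels), "position" and "orientation" of the camera in the world. Camera axes: x right, y down, z forward; pixel columns grow to the right and rows downward; lengths in m; the calibration is good to about 2 mm. A picture is of the moment at which its call begins: read the wrist's pose just before it. camera_model takes no time and is no camera call; for the wrist camera it gives the pose at the moment of the call.
- bot.hand_in(): hands the job in; it is judged then, once.
The state is a dict: "time": time; "qpos": joint angles; "joint_velocities": joint speeds; "joint_torque": joint torques, N m; "eef_pos": TCP position; "ee_rot": TCP orientation; "contact_force": force on the tool from outside, world axes, zero at the start; "moment": the same for the moment, N m; "grip_width": finger opening in m; "grasp_force": force on a finger pad.
Only numpy, scipy, OpenCV 4.12 (cv2) and the standard library are available. Lean on these libraries where they do the work, as an engineer would, in place of code of your own. Each camera call takes 0.05 s, during which the arm holds its last target. There are 200 camera calls.

TASK

Set the four steel casting flasks out for the next casting: stand one on each rubber sprue base on the board, in order of height, the tallest on the base next to the little anvil and the shortest on the base next to the glass jar. Each flask stands upright over its base's cone, flat on the rubber and about centred; leave the anvil and the jar where they are.

Things in the scene. Friction and masses are not known exactly. Their poses are not given: they have to be found in the camera images.
- flask_45_mid (a point): The shortest of four loose casting flasks: plain stainless steel tubes, open at both ends, standing upright on the bench; outer diameter 46 mm, wall 3 mm (bore 40 mm), this one 45 mm high, about 144 g. Point: on the tube's axis, half-way up (22.5 mm above its lower rim); z along the axis.
- flask_65_mid (a point): The second shortest of four loose casting flasks: plain stainless steel tubes, open at both ends, standing upright on the bench; outer diameter 46 mm, wall 3 mm (bore 40 mm), this one 65 mm high, about 208 g. Point: on the tube's axis, half-way up (32.5 mm above its lower rim); z along the axis.
- flask_85_mid (a point): The second tallest of four loose casting flasks: plain stainless steel tubes, open at both ends, standing upright on the bench; outer diameter 46 mm, wall 3 mm (bore 40 mm), this one 85 mm high, about 272 g. Point: on the tube's axis, half-way up (42.5 mm above its lower rim); z along the axis.
- flask_105_mid (a point): The tallest of four loose casting flasks: plain stainless steel tubes, open at both ends, standing upright on the bench; outer diameter 46 mm, wall 3 mm (bore 40 mm), this one 105 mm high, about 336 g. Point: on the tube's axis, half-way up (52.5 mm above its lower rim); z along the axis.
- base_1: Number 1, counted towards +y, of four alike black rubber sprue bases fixed in a row, about 90 mm apart, on a dark board (370 x 100 x 12 mm). Disc of diameter 62 mm, 6 mm thick, with a central cone 12 mm high (22 mm across at its foot, 10 at its top) that goes inside the flask. Origin: centre of the disc's underside, 12 mm above the bench; a seated flask's lower rim is 6 mm above it. z up, y along the row.
- base_2: Number 2, counted towards +y, of four alike black rubber sprue bases fixed in a row, about 90 mm apart, on a dark board (370 x 100 x 12 mm). Disc of diameter 62 mm, 6 mm thick, with a central cone 12 mm high (22 mm across at its foot, 10 at its top) that goes inside the flask. Origin: centre of the disc's underside, 12 mm above the bench; a seated flask's lower rim is 6 mm above it. z up, y along the row.
- base_3: Number 3, counted towards +y, of four alike black rubber sprue bases fixed in a row, about 90 mm apart, on a dark board (370 x 100 x 12 mm). Disc of diameter 62 mm, 6 mm thick, with a central cone 12 mm high (22 mm across at its foot, 10 at its top) that goes inside the flask. Origin: centre of the disc's underside, 12 mm above the bench; a seated flask's lower rim is 6 mm above it. z up, y along the row.
- base_4: Number 4, counted towards +y, of four alike black rubber sprue bases fixed in a row, about 90 mm apart, on a dark board (370 x 100 x 12 mm). Disc of diameter 62 mm, 6 mm thick, with a central cone 12 mm high (22 mm across at its foot, 10 at its top) that goes inside the flask. Origin: centre of the disc's underside, 12 mm above the bench; a seated flask's lower rim is 6 mm above it. z up, y along the row.
- anvil: Small dark steel bench anvil, 1.2 kg, about 115 mm long with its horn, 50 mm wide, 54 mm high, standing loose on the bench just beyond one end of the board (about 100 mm from the centre of the end base), at either end. Origin: centre of its underside. To be left alone.
- jar: Glass jar with a white cap, diameter 60 mm, about 80 mm high, standing loose on the bench just beyond the other end of the board (about 100 mm from the centre of the end base). Origin: centre of its underside. To be left alone.
Mind the look-alikes: they are no part of the job. Leave any green, red or yellow look-alike of the part that bears flask_45_mid alone.

How it is judged:
By the outcome, as a careful person would: the job done as asked, in the order asked, and still so for the second after the job is handed in, with the robot touching nothing.
It also fails if it takes over 99 s, if anything falls off the work surface, if the arm or the gripper's body presses on something with over 40 N, if the wrist force passes 120 N, or if a joint passes its speed limit or range.

## Working session

There is one attempt and no reset: what is moved stays moved. The work goes in short steps, Python scripts to look and compute and a tool call to move; the robot and the scene stay as the last step left them, time stands still between calls to the robot, and variables do not carry over. Pictures are saved under pics/ and viewed, at most 14 in all, crops included, and the job is handed in when it is done.

Besides the shell and the picture viewer there is one more tool, called in YAML: its name, and indented under it one key for each argument. send_rows: Moves the arm, as the interface text tells. Scaled input: -1 to 1 covers 75 mm each way for a shift and 180 degrees each way for a turn. Its arguments: {"type":"object","properties":{"plan":{"type":"array","items":{"type":"array"}},"grip_force":{"type":"number"}},"required":["plan"]}

```bash
mkdir -p pics; ls; python3 - <<'E'
from cell import bot
import cv2,numpy as np
for n in("scene","side"):
    cv2.imwrite(f"pics/{n}0.png",cv2.cvtColor(bot.grab_frame(n),cv2.COLOR_RGB2BGR))
    m=bot.camera_model(n);print(n,{k:np.round(v,4).tolist() for k,v in m.items()})
print(bot.observe())
E
```

```text
pics
scene {'K': [[360.6962, 0.0, 253.9547], [0.0, 360.6962, 194.9451], [0.0, 0.0, 1.0]], 'position': [0.8432, -0.3785, 0.698], 'orientation': [0.8959, 0.296, -0.0997, -0.3159]}
side {'K': [[486.3828, 0.0, 261.6065], [0.0, 486.3828, 190.8401], [0.0, 0.0, 1.0]], 'position': [-0.0098, -0.6848, 0.6307], 'orientation': [0.8311, -0.2783, 0.1557, -0.4555]}
{'time': 0.1, 'qpos': array([-1.03413200e-01,  2.77081418e-01, -2.77476902e-02,  1.26802163e+00,
        1.89255224e-05,  1.46736200e+00]), 'joint_velocities': array([-3.12491294e-04, -1.72114519e-04,  2.95370233e-03,  1.89828023e-03,
        5.15497237e-04, -9.47273470e-05]), 'joint_torque': array([ 8.02060767e-04, -4.46709216e+01,  2.96128178e+01,  8.47860065e-03,
       -4.56193129e-05,  5.66283830e-06]), 'eef_pos': array([6.24285229e-01, 6.15145636e-05, 2.30254470e-01]), 'ee_rot': array([ 7.07098944e-01,  7.07113872e-01, -6.40127924e-04, -8.03413239e-04]), 'contact_force': array([-0.16900588, -0.21059345, -0.21096987]), 'moment': array([ 0.03444814,  0.05900364, -0.02579189]), 'grasp_force': 0.0, 'grip_width': 0.08535195436152689}
```

View pics/scene0.png

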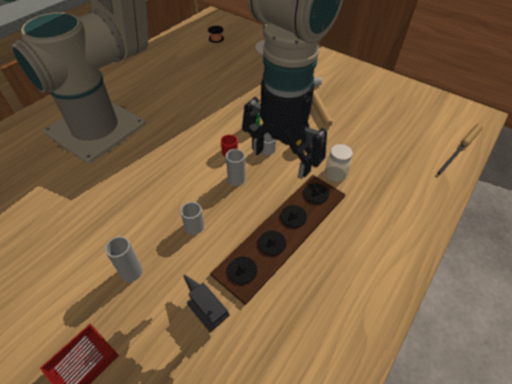

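View pics/side0.png

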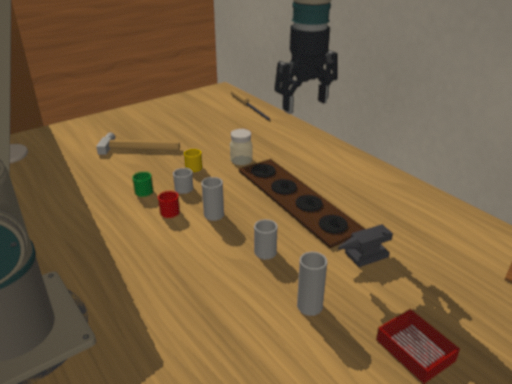

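Side view: steel flasks at (183,180) 45, (265,240) 65, (213,198) 85 and (312,283) 105. The look-alikes are green (143,184), red (169,204) and yellow (193,160), all to be left alone. The anvil at (367,245) is at the near end of the board, and the jar at (241,147) at the far end.

```bash
cat > h.py <<'E'
import cv2,numpy as np
from cell import bot
from scipy.spatial.transform import Rotation as R
def ray(m,uv):
    d=np.linalg.inv(m["K"])@[uv[0],uv[1],1]; return np.array(m["position"]),R.from_quat(m["orientation"]).apply(d)
def onz(m,uv,z):
    p,d=ray(m,uv); return p+d*(z-p[2])/d[2]
def tri(a,b):
    (p,d),(q,e)=a,b; s=np.linalg.lstsq(np.c_[d,-e],q-p,rcond=None)[0]; return (p+d*s[0]+q+e*s[1])/2, np.linalg.norm(p+d*s[0]-q-e*s[1])
def blobs(mask,amin):
    n,l,s,c=cv2.connectedComponentsWithStats(mask.astype(np.uint8),connectivity=4)
    return [(c[i],s[i],l==i) for i in range(1,n) if s[i][4]>=amin]
E
python3 - <<'E'
from h import *
im={n:cv2.imread(f"pics/{n}0.png") for n in("scene","side")}
for n in im:
    m=bot.camera_model(n); hsv=cv2.cvtColor(im[n],cv2.COLOR_BGR2HSV).astype(int)
    print(n)
    g=(hsv[...,1]<55)&(hsv[...,2]>70)
    for c,s,_ in blobs(g,150):
        if s[4]<4000: print(" grey",c.round(1),s.tolist(),*[onz(m,c,h/2000).round(4)[:2].tolist() for h in(45,65,85,105)])
    d=hsv[...,2]<45
    for c,s,_ in blobs(d,150):
        if s[4]<4000: print(" dark",c.round(1),s.tolist(),((s[0]+s[2]/2),s[1]+s[3]/2),onz(m,c,.019).round(4)[:2])
x=im["side"][130:300,120:350]; cv2.imwrite("pics/crop.png",cv2.resize(x,None,fx=3.3,fy=3.3,interpolation=cv2.INTER_CUBIC))
E
```

```text
scene
 grey [22.7  9. ] [0, 0, 67, 27, 882] [-0.7921, 0.2753] [-0.7679, 0.2656] [-0.7437, 0.2559] [-0.7195, 0.2463]
 grey [268.5 144.7] [262, 133, 14, 22, 200] [0.4552, 0.2235] [0.4609, 0.2146] [0.4667, 0.2057] [0.4724, 0.1968]
 grey [340.7 153.7] [331, 145, 21, 19, 326] [0.6279, 0.3103] [0.6311, 0.3001] [0.6343, 0.2899] [0.6375, 0.2797]
 grey [235.3 166.6] [226, 150, 19, 35, 558] [0.4335, 0.1062] [0.4396, 0.099] [0.4456, 0.0919] [0.4517, 0.0847]
 grey [192.  217.7] [181, 203, 23, 31, 552] [0.4531, -0.0778] [0.4588, -0.0822] [0.4646, -0.0867] [0.4704, -0.0911]
 grey [124.2 258.9] [105, 237, 37, 45, 958] [0.411, -0.2405] [0.4174, -0.2426] [0.4238, -0.2446] [0.4302, -0.2467]
 dark [322.2  13.8] [310, 0, 30, 33, 699] (np.float64(325.0), np.float64(16.5)) [0.1893 0.9836]
 dark [54.8 26.6] [28, 15, 48, 22, 488] (np.float64(52.0), np.float64(26.0)) [-0.5714  0.2696]
 dark [27.3 68.8] [13, 48, 29, 42, 332] (np.float64(27.5), np.float64(69.0)) [-0.3953  0.0434]
 dark [83.4 91.4] [51, 76, 53, 23, 179] (np.float64(77.5), np.float64(87.5)) [-0.1446  0.0768]
 dark [316.  191.9] [303, 178, 30, 27
[... 1266 characters left out ...]
 ] [0, 287, 33, 74, 1347] [-0.0025, -0.0124] [-0.0027, -0.0234] [-0.0028, -0.0345] [-0.0029, -0.0455]
 dark [306.8  63. ] [276, 28, 61, 83, 2572] (np.float64(306.5), np.float64(69.5)) [1.2959 0.7312]
 dark [262.5 170.4] [250, 164, 26, 14, 272] (np.float64(263.0), np.float64(171.0)) [0.6341 0.1546]
 dark [283.8 186.8] [272, 180, 25, 15, 293] (np.float64(284.5), np.float64(187.5)) [0.6276 0.0626]
 dark [308.9 203.4] [296, 196, 27, 16, 340] (np.float64(309.5), np.float64(204.0)) [ 0.6279 -0.026 ]
 dark [333.3 224.4] [319, 215, 29, 19, 411] (np.float64(333.5), np.float64(224.5)) [ 0.6161 -0.1164]
 dark [369.2 254.7] [355, 244, 33, 22, 225] (np.float64(371.5), np.float64(255.0)) [ 0.6023 -0.2299]
```

View pics/crop.png

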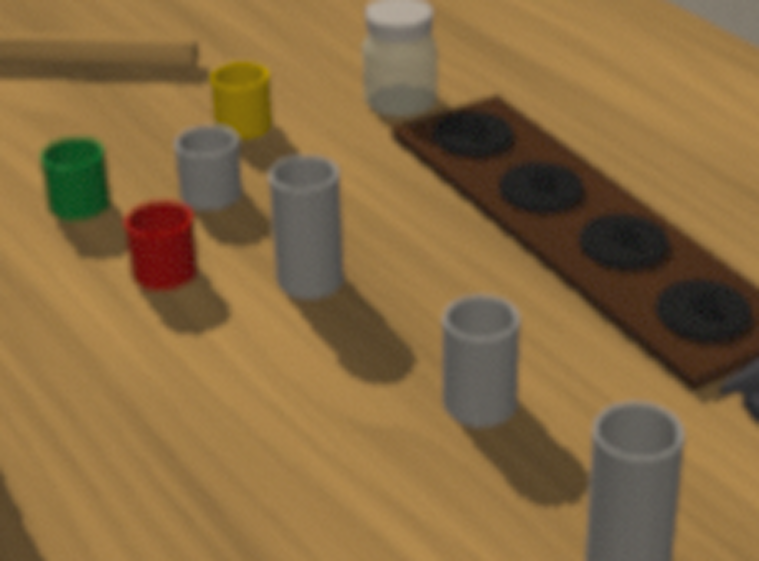

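The crop confirms the four steel tubes and the three coloured look-alikes. Next, move above the 105 flask.

send_rows:
  plan:
    - [[-0.33,-0.256,0],[0,0,0],0]
    - [[-0.33,-0.256,0],[0,0,0],0]
    - [[-0.33,-0.256,0],[0,0,0],0]
    - [[-0.33,-0.256,0],[0,0,0],0]
    - [[-0.33,-0.256,0],[0,0,0],0]
    - [[-0.33,-0.256,0],[0,0,0],0]
    - [[-0.33,-0.256,0],[0,0,0],0]
    - [[-0.33,-0.256,0],[0,0,0],0]
    - [[-0.33,-0.256,0],[0,0,0],0]
    - [[-0.33,-0.256,0],[0,0,0],0]
  grip_force: 50

```text
time: 0.93
eef_pos: [0.4316, -0.2482, 0.2309]
ee_rot: [0.707, 0.707, -0.0, -0.0]
contact_force: [-0.2, -0.1, 0.6]
grip_width: 0.0855
grasp_force: 0.0
```

send_rows:
  plan:
    - [[0,0,0],[0,0,0],0]
    - [[0,0,0],[0,0,0],0]

```text
time: 1.1
eef_pos: [0.4319, -0.2483, 0.2309]
ee_rot: [0.708, 0.706, 0.0, -0.0]
contact_force: [0.5, 0.2, 0.3]
grip_width: 0.0853
grasp_force: 0.0
```

```bash
python3 - <<'E'
from h import *
o=bot.observe(); m=bot.camera_model("wrist"); f=bot.grab_frame("wrist")
print(o["eef_pos"],o["ee_rot"],m["position"]); cv2.imwrite("pics/w1.png",cv2.cvtColor(f,cv2.COLOR_RGB2BGR))
im=bot.grab_frame("scene"); cv2.imwrite("pics/scene1.png",cv2.cvtColor(im,cv2.COLOR_RGB2BGR))
g=cv2.imread("pics/side0.png"); hs=cv2.cvtColor(g,cv2.COLOR_BGR2HSV).astype(int); s=bot.camera_model("side")
for n,a,b in(("red",0,6),("yel",25,33),("grn",45,90)):
    for c,st,_ in blobs((hs[...,0]>=a)&(hs[...,0]<=b)&(hs[...,1]>170)&(hs[...,2]>60),150): print(n,c,st[4],onz(s,c,.0225).round(4))
E
```

```text
[ 0.43194279 -0.24828535  0.23093644] [ 7.08253364e-01  7.05958196e-01  9.44956091e-05 -4.35403499e-04] [ 0.43246745 -0.16499042  0.37306316]
red [168.38927739 203.94405594] 429 [0.3713 0.1564 0.0225]
red [416.87673956 345.11431412] 2012 [ 0.4942 -0.4262  0.0225]
grn [142.61363636 183.82792208] 308 [0.3629 0.2694 0.0225]
```

View pics/w1.png

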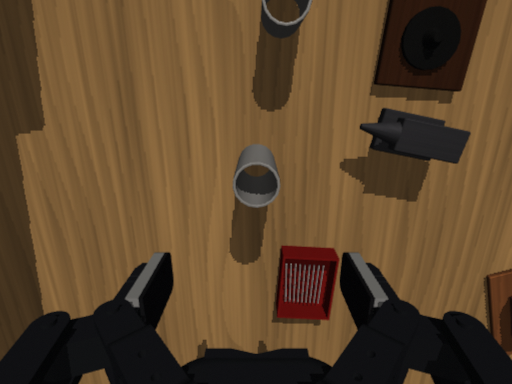

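The wrist view shows the 105 flask's top rim centred near (257,185), midway between the fingers. The anvil is at (420,135) and base 1 at (431,38).

```bash
python3 - <<'E'
from h import *
m=bot.camera_model("wrist"); print(onz(m,(257,184.5),.105),onz(m,(285,5),.065),onz(m,(431,38),.019))
s=bot.camera_model("scene");g=cv2.imread("pics/scene1.png"); hs=cv2.cvtColor(g,cv2.COLOR_BGR2HSV).astype(int)
for c,st,_ in blobs((hs[...,1]<55)&(hs[...,2]>70),150):
    if st[4]<4000 and c[1]>100: print(c,st,onz(s,c,.0225)[:2],onz(s,c,.0425)[:2])
for c,st,_ in blobs((hs[...,2]<45),150):
    if st[4]<1000 and c[1]>150: print(c,st,onz(s,c,.019)[:2])
E
```

```text
[ 0.43424794 -0.24566817  0.105     ] [ 0.45957461 -0.08808217  0.065     ] [ 0.62132751 -0.10749061  0.019     ]
[267.38590604 142.77181208] [260 132  16  23 298] [0.44838225 0.22805309] [0.4600737  0.21009453]
[340.6993865 153.7392638] [331 145  21  19 326] [0.62787665 0.31026145] [0.6342535 0.2898688]
[235.50831793 166.72273567] [226 150  19  35 541] [0.4341741  0.10636964] [0.44628623 0.09201397]
[192.14925373 217.79291045] [181 203  22  31 536] [ 0.45360418 -0.07786501] [ 0.46514101 -0.08676573]
[124.53318825 259.3656148 ] [105 237  37  45 919] [ 0.41244844 -0.24088737] [ 0.42520384 -0.24496121]
[315.93978102 191.79379562] [302 178  31  27 548] [0.6401667  0.16068169]
[292.64579256 216.60861057] [279 205  28  24 511] [0.63451978 0.06438327]
[270.96147404 243.53098827] [257 231  29  26 597] [ 0.635305   -0.02445295]
[241.33861671 270.76368876] [226 257  31  29 694] [ 0.62328807 -0.11443658]
[205.63231198 315.62116992] [188 298  40  33 359] [ 0.62596563 -0.22890747]
```

send_rows:
  plan:
    - [[0.03,0.015,0.2],[0,0,0],0]
    - [[0,0,0.36],[0,0,0],0]
    - [[0,0,0.36],[0,0,0],0]
    - [[0,0,0.36],[0,0,0],0]
    - [[0,0,0.36],[0,0,0],0]
    - [[0,0,0.36],[0,0,0],0]
    - [[0,0,0.2],[0,0,0],0]
    - [[0,0,0.13],[0,0,0],0]
    - [[0,0,0],[0,0,0],0]

```text
time: 1.95
eef_pos: [0.4331, -0.2431, 0.0543]
ee_rot: [0.706, 0.708, -0.0, -0.002]
contact_force: [-0.4, 0.5, -0.4]
grip_width: 0.0855
grasp_force: 0.0
```

send_rows:
  plan:
    - [[0,0,0],[0,0,0],0.3]
    - [[0,0,0],[0,0,0],0.4]
    - [[0,0,0],[0,0,0],0.6]
    - [[0,0,0],[0,0,0],1]
    - [[0,0,0],[0,0,0],1]
    - [[0,0,0],[0,0,0],1]
    - [[0,0,0],[0,0,0],1]
    - [[0,0,0],[0,0,0],1]

```text
time: 2.62
eef_pos: [0.4347, -0.2461, 0.0582]
ee_rot: [0.707, 0.707, -0.0, 0.001]
contact_force: [-1.9, -0.1, 5.9]
grip_width: 0.0455
grasp_force: 49.9
```

send_rows:
  plan:
    - [[0,0,-0.2],[0,0,0],1]
    - [[0,0,-0.34],[0,0,0],1]
    - [[0,0,-0.34],[0,0,0],1]
    - [[0,0,-0.32],[0,0,0],1]
    - [[0,0.2,0],[0,0,0],1]
    - [[0,0.3,0],[0,0,0],1]
    - [[0,0.2,0],[0,0,0],1]
    - [[0,0,0],[0,0,0],1]
    - [[0,0,0],[0,0,0],1]

```text
time: 3.37
eef_pos: [0.4868, -0.2451, 0.1465]
ee_rot: [0.707, 0.707, -0.0, -0.0]
contact_force: [-0.4, 0.7, -2.5]
grip_width: 0.0452
grasp_force: 51.5
```

```bash
python3 - <<'E'
from h import *
o=bot.observe(); m=bot.camera_model("wrist"); f=bot.grab_frame("wrist")
print(o["eef_pos"],o["grip_width"]); f=cv2.cvtColor(f,cv2.COLOR_RGB2BGR);cv2.imwrite("pics/w2.png",f)
for c,s,_ in blobs(f.max(2)<45,300): print(c.round(),s,onz(m,c,.019).round(4))
E
```

```text
[ 0.48675916 -0.24512537  0.14653382] 0.045186673379958554
[225.  10.] [197   0  53  25 896] [ 0.4624 -0.0995  0.019 ]
[422.  43.] [ 348    0  137   95 8771] [ 0.6235 -0.1229  0.019 ]
[406. 155.] [ 328  117  145   73 5591] [ 0.6255 -0.2155  0.019 ]
[258. 337.] [   13   242   488   142 31618] [ 0.4895 -0.429   0.019 ]
```

View pics/w2.png

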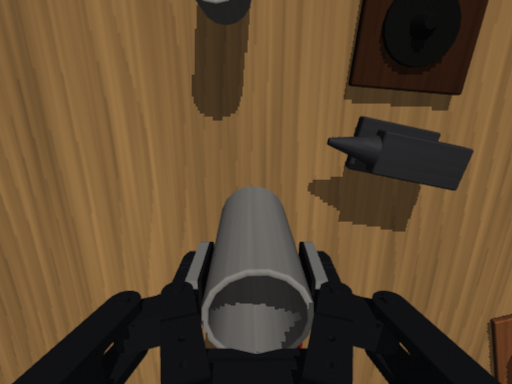

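The flask is held upright at (255,270). Base 1's disc is centred near (423,27) and the anvil is at (405,155).

```bash
python3 - <<'E'
from h import *
m=bot.camera_model("wrist")
for p in((384,27),(461,27),(422.5,67),(422.5,28)): print(onz(m,p,.018).round(4))
print(onz(m,(258,313),.105+.090).round(4))
E
```

```text
[ 0.5897 -0.1106  0.018 ]
[ 0.6521 -0.1106  0.018 ]
[ 0.6264 -0.1404  0.018 ]
[ 0.6211 -0.1113  0.018 ]
[ 0.4869 -0.2421  0.195 ]
```

send_rows:
  plan:
    - [[0.2,0.2,0],[0,0,0],1]
    - [[0.293,0.3,0],[0,0,0],1]
    - [[0.293,0.3,0],[0,0,0],1]
    - [[0.293,0.3,0],[0,0,0],1]
    - [[0.293,0.3,0],[0,0,0],1]
    - [[0.2,0.2,0],[0,0,0],1]
    - [[0.185,0.195,0],[0,0,0],1]
    - [[0,0,0.3],[0,0,0],1]
    - [[0,0,0.3],[0,0,0],1]
    - [[0,0,0],[0,0,0],1]

```text
time: 4.25
eef_pos: [0.6163, -0.1121, 0.0965]
ee_rot: [0.707, 0.707, -0.003, -0.005]
contact_force: [-1.9, -0.4, -4.5]
grip_width: 0.0455
grasp_force: 51.8
```

```bash
python3 - <<'E'
from h import *
o=bot.observe(); print(o["eef_pos"])
a=[cv2.cvtColor(bot.grab_frame(n),cv2.COLOR_RGB2BGR)[y:y+150,x:x+190] for n,x,y in(("scene",150,150),("side",230,120))]
cv2.imwrite("pics/c3.png",cv2.resize(np.hstack(a),None,fx=2,fy=2))
E
```

```text
[ 0.61629083 -0.1120688   0.09647562]
```

View pics/c3.png

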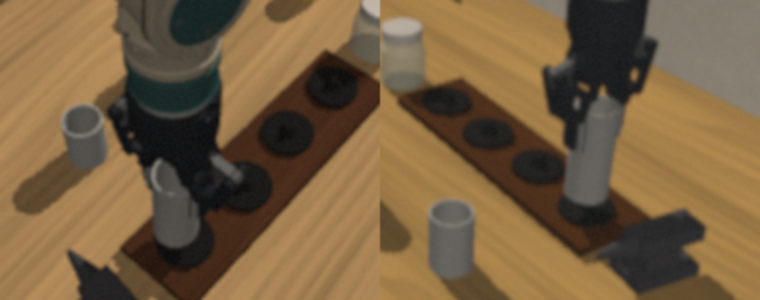

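The flask hangs about 2 cm above base 1, over the cone in both views.

send_rows:
  plan:
    - [[0,0,0.1],[0,0,0],1]
    - [[0,0,0],[0,0,0],1]
    - [[0,0,0],[0,0,0],1]

```text
time: 4.6
eef_pos: [0.6214, -0.1139, 0.0948]
ee_rot: [0.707, 0.707, 0.0, 0.0]
contact_force: [0.0, -0.3, -2.8]
grip_width: 0.0456
grasp_force: 51.9
```

send_rows:
  plan:
    - [[0,0,0.1],[0,0,0],1]
    - [[0,0,0.06],[0,0,0],1]
    - [[0,0,0.04],[0,0,0],1]
    - [[0,0,0.04],[0,0,0],1]
    - [[0,0,0],[0,0,0],1]

```text
time: 5.02
eef_pos: [0.6209, -0.1135, 0.0764]
ee_rot: [0.707, 0.707, -0.0, -0.0]
contact_force: [-1.8, 0.2, 0.9]
grip_width: 0.0453
grasp_force: 52.4
```

send_rows:
  plan:
    - [[0,0,0.02],[0,0,0],1]
    - [[0,0,0],[0,0,0],0.4]
    - [[0,0,0],[0,0,0],0.2]
    - [[0,0,0],[0,0,0],0]
    - [[0,0,0],[0,0,0],0]
    - [[0,0,0],[0,0,0],0]
    - [[0,0,0],[0,0,0],0]
    - [[0,0,0],[0,0,0],0]

```text
time: 5.68
eef_pos: [0.6213, -0.1135, 0.0745]
ee_rot: [0.707, 0.707, 0.0, -0.0]
contact_force: [-0.0, -0.5, 0.7]
grip_width: 0.0854
grasp_force: 0.0
```

send_rows:
  plan:
    - [[0,0,-0.2],[0,0,0],0]
    - [[0,0,-0.3],[0,0,0],0]
    - [[0,0,-0.4],[0,0,0],0]
    - [[0,0,-0.4],[0,0,0],0]
    - [[0,0,-0.38],[0,0,0],0]
    - [[0.2,0,0],[0,0,0],0]
    - [[0.4,0,0],[0,0,0],0]
    - [[0.4,0,0],[0,0,0],0]
    - [[0.4,-0.23,0],[0,0,0],0]
    - [[0.3,-0.3,0],[0,0,0],0]

```text
time: 6.52
eef_pos: [0.5822, 0.016, 0.2002]
ee_rot: [0.707, 0.707, 0.001, 0.0]
contact_force: [-0.0, 1.1, -0.3]
grip_width: 0.0852
grasp_force: 0.0
```

send_rows:
  plan:
    - [[0.3,-0.3,0],[0,0,0],0]
    - [[0.3,-0.4,0],[0,0,0],0]
    - [[0.2,-0.4,0],[0,0,0],0]
    - [[0.137,-0.4,0],[0,0,0],0]
    - [[0.1,-0.3,0],[0,0,0],0]
    - [[0,0,0],[0,0,0],0]
    - [[0,0,0],[0,0,0],0]
    - [[0,0,0],[0,0,0],0]

```text
time: 7.18
eef_pos: [0.4471, 0.0919, 0.2007]
ee_rot: [0.707, 0.707, 0.0, 0.001]
contact_force: [0.3, -0.5, 0.6]
grip_width: 0.0856
grasp_force: 0.0
```

```bash
python3 - <<'E'
from h import *
o=bot.observe(); m=bot.camera_model("wrist"); f=bot.grab_frame("wrist")
print(o["eef_pos"],m["position"]); f=cv2.cvtColor(f,cv2.COLOR_RGB2BGR);cv2.imwrite("pics/w4.png",f)
a=cv2.cvtColor(bot.grab_frame("side"),cv2.COLOR_RGB2BGR)
cv2.imwrite("pics/c4.png",np.hstack([f[:,90:490],a[80:,180:580].copy().__array__() if 0 else cv2.copyMakeBorder(a[0:384,140:500],0,0,0,0,0)]))
E
```

```text
[0.44713629 0.0918641  0.20072613] [0.44709216 0.17527977 0.34277356]
```

View pics/c4.png

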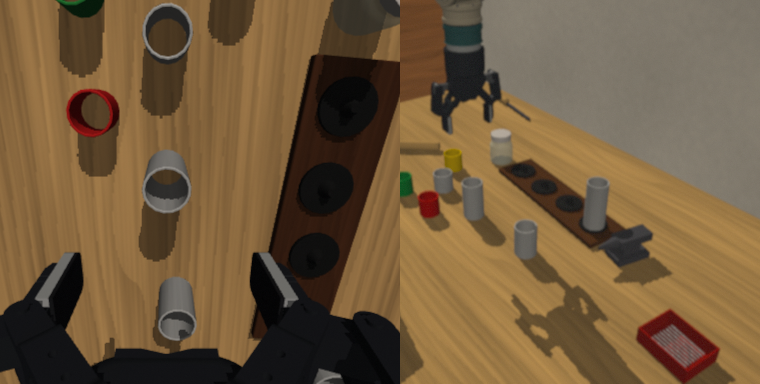

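Flask 105 stands seated on base 1 (side view). Wrist view (crop offset 90): the 85 rim is at (166,188), the 45 rim at (167,31), and bases 4, 3 and 2 are at (347,108), (325,189) and (313,255).

```bash
python3 - <<'E'
from h import *
m=bot.camera_model("wrist")
for n,u,v,z in(("85",166,188,.085),("45",167,31,.045),("red",93,112,.045),("65",177,323,.065),("b4",347,108,.018),("b3",325,189,.018),("b2",313,255,.018)): print(n,onz(m,(u+90,v),z).round(4)[:2])
E
```

```text
85 [0.4481 0.0927]
45 [0.4491 0.2277]
red [0.3772 0.1576]
65 [ 0.4609 -0.0794]
b4 [0.6398 0.16  ]
b3 [0.6322 0.0699]
b2 [ 0.6323 -0.0169]
```

send_rows:
  plan:
    - [[0,0.01,0.2],[0,0,0],0]
    - [[0,0,0.36],[0,0,0],0]
    - [[0,0,0.36],[0,0,0],0]
    - [[0,0,0.36],[0,0,0],0]
    - [[0,0,0.36],[0,0,0],0]
    - [[0,0,0.3],[0,0,0],0]
    - [[0,0,0.15],[0,0,0],0]
    - [[0,0,0.1],[0,0,0],0]
    - [[0,0,0],[0,0,0],0]

```text
time: 8.03
eef_pos: [0.4467, 0.0914, 0.0346]
ee_rot: [0.707, 0.707, -0.001, -0.001]
contact_force: [0.4, -0.2, -0.6]
grip_width: 0.0857
grasp_force: 0.0
```

send_rows:
  plan:
    - [[0,0,0],[0,0,0],0.3]
    - [[0,0,0],[0,0,0],0.4]
    - [[0,0,0],[0,0,0],0.6]
    - [[0,0,0],[0,0,0],1]
    - [[0,0,0],[0,0,0],1]
    - [[0,0,0],[0,0,0],1]
    - [[0,0,0],[0,0,0],1]
    - [[0,0,0],[0,0,0],1]

```text
time: 8.7
eef_pos: [0.4483, 0.0919, 0.0377]
ee_rot: [0.707, 0.707, 0.001, 0.001]
contact_force: [0.2, -0.8, 6.9]
grip_width: 0.0459
grasp_force: 50.6
```

send_rows:
  plan:
    - [[0,0,-0.2],[0,0,0],1]
    - [[0,0,-0.34],[0,0,0],1]
    - [[0,0,-0.34],[0,0,0],1]
    - [[0,0,-0.32],[0,0,0],1]
    - [[-0.1,0.2,0],[0,0,0],1]
    - [[-0.2,0.3,0],[0,0,0],1]
    - [[-0.25,0.35,0],[0,0,0],1]
    - [[-0.25,0.35,0],[0,0,0],1]
    - [[-0.25,0.35,0],[0,0,0],1]
    - [[-0.25,0.35,0],[0,0,0],1]

```text
time: 9.53
eef_pos: [0.5902, -0.0065, 0.1259]
ee_rot: [0.707, 0.707, -0.0, -0.0]
contact_force: [0.8, 0.6, -2.1]
grip_width: 0.0457
grasp_force: 51.9
```

send_rows:
  plan:
    - [[-0.124,0.3,0],[0,0,0],1]
    - [[-0.1,0.21,0],[0,0,0],1]
    - [[0,0,0.2],[0,0,0],1]
    - [[0,0,0.3],[0,0,0],1]
    - [[0,0,0.2],[0,0,0],1]
    - [[0,0,0],[0,0,0],1]
    - [[0,0,0],[0,0,0],1]
    - [[0,0,0],[0,0,0],1]

```text
time: 10.2
eef_pos: [0.6283, -0.0225, 0.0744]
ee_rot: [0.707, 0.707, 0.0, 0.0]
contact_force: [0.7, 0.5, -2.1]
grip_width: 0.0458
grasp_force: 51.9
```

```bash
python3 - <<'E'
from h import *
o=bot.observe(); print(o["eef_pos"])
a=[cv2.cvtColor(bot.grab_frame(n),cv2.COLOR_RGB2BGR)[y:y+150,x:x+190] for n,x,y in(("scene",180,140),("side",230,120))]
cv2.imwrite("pics/c5.png",cv2.resize(np.hstack(a),None,fx=2,fy=2))
E
```

```text
[ 0.62834469 -0.0224832   0.07441754]
```

View pics/c5.png

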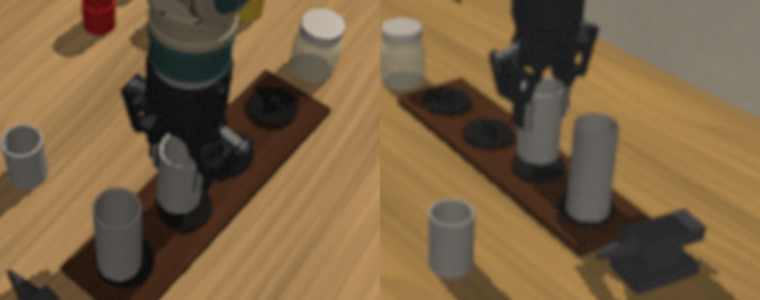

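Flask 85 hangs just above base 2. Lower, release, and move to the 65 flask.

send_rows:
  plan:
    - [[0,0,0.1],[0,0,0],1]
    - [[0,0,0.08],[0,0,0],1]
    - [[0,0,0.04],[0,0,0],1]
    - [[0,0,0.04],[0,0,0],1]
    - [[0,0,0],[0,0,0],1]

```text
time: 10.72
eef_pos: [0.6275, -0.0224, 0.0558]
ee_rot: [0.707, 0.707, -0.0, -0.0]
contact_force: [-5.0, -0.0, 7.6]
grip_width: 0.0456
grasp_force: 52.7
```

send_rows:
  plan:
    - [[0,0,0],[0,0,0],0.4]
    - [[0,0,0],[0,0,0],0.2]
    - [[0,0,0],[0,0,0],0]
    - [[0,0,0],[0,0,0],0]
    - [[0,0,0],[0,0,0],0]
    - [[0,0,0],[0,0,0],0]
    - [[0,0,0],[0,0,0],0]

```text
time: 11.3
eef_pos: [0.628, -0.0225, 0.0542]
ee_rot: [0.707, 0.707, -0.0, -0.0]
contact_force: [0.7, 1.1, -0.2]
grip_width: 0.0857
grasp_force: 0.0
```

send_rows:
  plan:
    - [[0,0,-0.15],[0,0,0],0]
    - [[0,0,-0.35],[0,0,0],0]
    - [[0,0,-0.4],[0,0,0],0]
    - [[0,0,-0.4],[0,0,0],0]
    - [[0,0,-0.4],[0,0,0],0]
    - [[0,-0.2,-0.25],[0,0,0],0]
    - [[-0.1,-0.4,0],[0,0,0],0]
    - [[-0.2,-0.4,0],[0,0,0],0]
    - [[-0.2,-0.4,0],[0,0,0],0]
    - [[-0.187,-0.4,0],[0,0,0],0]

```text
time: 12.13
eef_pos: [0.4919, -0.0744, 0.2017]
ee_rot: [0.707, 0.707, 0.0, 0.001]
contact_force: [-0.4, -1.1, 1.7]
grip_width: 0.0856
grasp_force: 0.0
```

send_rows:
  plan:
    - [[-0.1,-0.3,0],[0,0,0],0]
    - [[0,-0.14,0.2],[0,0,0],0]
    - [[0,0,0.3],[0,0,0],0]
    - [[0,0,0.4],[0,0,0],0]
    - [[0,0,0.4],[0,0,0],0]
    - [[0,0,0],[0,0,0],0]
    - [[0,0,0],[0,0,0],0]

```text
time: 12.72
eef_pos: [0.4585, -0.081, 0.1026]
ee_rot: [0.707, 0.707, -0.001, -0.002]
contact_force: [1.3, -0.5, 0.5]
grip_width: 0.0856
grasp_force: 0.0
```

```bash
python3 - <<'E'
from h import *
print(bot.observe()["eef_pos"]); m=bot.camera_model("wrist"); f=cv2.cvtColor(bot.grab_frame("wrist"),cv2.COLOR_RGB2BGR)
s=cv2.cvtColor(bot.grab_frame("scene"),cv2.COLOR_RGB2BGR)[150:310,180:350]
cv2.imwrite("pics/c6.png",np.hstack([f[:,90:490],cv2.resize(s,(400,384))]))
E
```

```text
[ 0.45845866 -0.08103159  0.10257626]
```

View pics/c6.png

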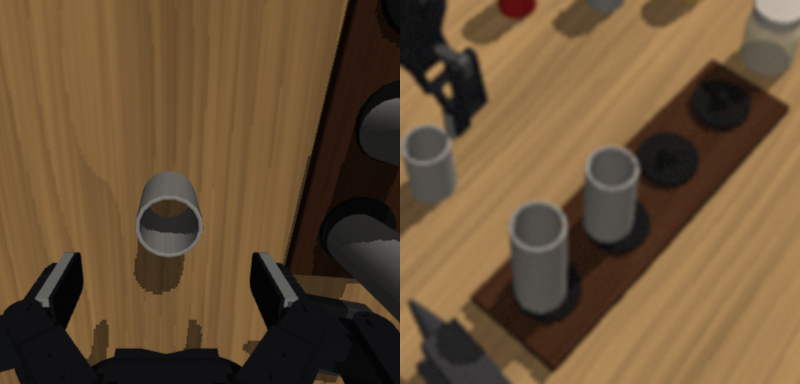

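```bash
python3 - <<'E'
from h import *
for n in("scene","side"):
    m=bot.camera_model(n); g=cv2.cvtColor(bot.grab_frame(n),cv2.COLOR_RGB2BGR); hs=cv2.cvtColor(g,cv2.COLOR_BGR2HSV).astype(int)
    for c,s,_ in blobs((hs[...,1]<55)&(hs[...,2]>70),150):
        if 200<c[0]<350 and 150<c[1]<290 and s[4]<3000: print(n,c.round(1),s,*[onz(m,c,.018+h/2000)[:2].round(4) for h in(85,105)])
    for c,s,k in blobs(hs[...,2]<45,100):
        if 220<c[0]<350 and 150<c[1]<300 and s[4]<1500: print(' dark',c.round(1),s,onz(m,c,.018)[:2].round(4), 'right/low edge',onz(m,(s[0]+s[2],c[1]),.018)[:2].round(4))
E
```

```text
scene [340.7 153.8] [331 145  21  19 328] [0.6401 0.2713] [0.6433 0.2611]
scene [269.5 229.7] [259 211  23  39 714] [ 0.6264 -0.0204] [ 0.6298 -0.026 ]
scene [239.4 256. ] [227 234  25  46 878] [ 0.6139 -0.1074] [ 0.6175 -0.1117]
 dark [315.9 191.8] [302 178  31  27 539] [0.6399 0.1614] right/low edge [0.6733 0.1864]
 dark [293.2 216.6] [281 205  26  24 485] [0.6353 0.0657] right/low edge [0.6608 0.0848]
 dark [251.5 265. ] [217 234  69  59 817] [ 0.6319 -0.0908] right/low edge [ 0.6898 -0.0478]
side [308.4 188. ] [298 167  22  43 797] [ 0.6247 -0.0245] [ 0.6136 -0.0361]
side [335.5 203.5] [ 324  177   25   54 1074] [ 0.6292 -0.1045] [ 0.618  -0.1147]
side [265.2 238.9] [255 220  22  39 758] [ 0.4378 -0.111 ] [ 0.4299 -0.1211]
 dark [330.8 227.3] [318 216  30  19 130] [ 0.6056 -0.1199] right/low edge [ 0.6346 -0.1416]
```

```bash
python3 - <<'E'
from h import *
def fit(g,m,tag,roi,amin=250,thr=45):
    d=(g.max(2)<thr).astype(np.uint8); d=cv2.morphologyEx(d,cv2.MORPH_OPEN,np.ones((3,3),np.uint8))
    for c,s,k in blobs(d,amin):
        if roi(c,s):
            h=cv2.convexHull(np.argwhere(k)[:,::-1].astype(np.int32)).astype(np.float32)
            cn=np.zeros(d.shape,np.uint8); cv2.fillPoly(cn,[h.astype(np.int32)],1)
            ct=cv2.findContours(cn,0,cv2.CHAIN_APPROX_NONE)[0][0]
            # contour onto z=.018 then circle in the plane
            P=np.array([onz(m,p[0],.018)[:2] for p in ct]).astype(np.float32)
            A=np.c_[2*P,np.ones(len(P))]; q=np.linalg.lstsq(A,(P**2).sum(1),rcond=None)[0]
            print(tag,c.round(),'circ',q[:2].round(4),'r',np.sqrt(q[2]+q[0]**2+q[1]**2).round(4))
m=dict(bot.camera_model("wrist")); print(m["orientation"]); m["position"]=np.array([.44709,.17528,.34277])
fit(cv2.imread("pics/w4.png"),m,"w4",lambda c,s:380<c[0]<470 and 60<c[1]<270 and s[4]<6000)
for n in("scene","side"):
    fit(cv2.imread(f"pics/{n}0.png"),bot.camera_model(n),n,lambda c,s:220<c[0]<345 and 165<c[1]<280 and s[4]<1500)
E
```

```text
[ 9.86337438e-01 -2.59537264e-04  2.40216854e-03  1.64719827e-01]
w4 [382. 155.] circ [0.5882 0.1012] r 0.0659
scene [316. 192.] circ [0.6395 0.1621] r 0.0359
scene [293. 217.] circ [0.6341 0.0657] r 0.0315
scene [271. 243.] circ [ 0.6345 -0.0231] r 0.0315
scene [241. 271.] circ [ 0.6227 -0.1135] r 0.0313
side [263. 170.] circ [0.6357 0.1563] r 0.0323
side [284. 187.] circ [0.6292 0.0639] r 0.0308
side [309. 203.] circ [ 0.6293 -0.0243] r 0.0306
side [333. 224.] circ [ 0.6177 -0.1153] r 0.0307
```

send_rows:
  plan:
    - [[0,0,0.2],[0,0,0],0]
    - [[0,0,0.35],[0,0,0],0]
    - [[0,0,0.3],[0,0,0],0]
    - [[0,0,0.15],[0,0,0],0]
    - [[0,0,0.07],[0,0,0],0]
    - [[0,0,0],[0,0,0],0]

```text
time: 13.42
eef_pos: [0.4602, -0.0816, 0.0229]
ee_rot: [0.707, 0.707, -0.0, -0.0]
contact_force: [-0.0, 0.1, -0.4]
grip_width: 0.0859
grasp_force: 0.0
```

send_rows:
  plan:
    - [[0,0,0],[0,0,0],0.3]
    - [[0,0,0],[0,0,0],0.4]
    - [[0,0,0],[0,0,0],0.6]
    - [[0,0,0],[0,0,0],1]
    - [[0,0,0],[0,0,0],1]
    - [[0,0,0],[0,0,0],1]
    - [[0,0,0],[0,0,0],1]
    - [[0,0,0],[0,0,0],1]

```text
time: 14.08
eef_pos: [0.4612, -0.082, 0.0242]
ee_rot: [0.707, 0.707, 0.0, 0.001]
contact_force: [0.3, 0.4, 5.5]
grip_width: 0.044
grasp_force: 51.2
```

send_rows:
  plan:
    - [[0,0,-0.2],[0,0,0],1]
    - [[0,0,-0.34],[0,0,0],1]
    - [[0,0,-0.34],[0,0,0],1]
    - [[0,0,-0.32],[0,0,0],1]
    - [[0.2,0,0],[0,0,0],1]
    - [[0.4,0,0],[0,0,0],1]
    - [[0.4,0.1,0],[0,0,0],1]
    - [[0.4,0.2,0],[0,0,0],1]
    - [[0.35,0.3,0],[0,0,0],1]
    - [[0.217,0.4,0],[0,0,0],1]

```text
time: 14.92
eef_pos: [0.5328, 0.0687, 0.1123]
ee_rot: [0.706, 0.708, -0.001, -0.001]
contact_force: [-1.0, -0.5, -2.0]
grip_width: 0.044
grasp_force: 51.7
```

send_rows:
  plan:
    - [[0,0.4,0],[0,0,0],1]
    - [[0,0.4,0],[0,0,0],1]
    - [[0,0.3,0],[0,0,0],1]
    - [[0,0.193,0],[0,0,0],1]
    - [[0,0,0.2],[0,0,0],1]
    - [[0,0,0.3],[0,0,0],1]
    - [[0,0,0.2],[0,0,0],1]
    - [[0,0,0],[0,0,0],1]
    - [[0,0,0],[0,0,0],1]

```text
time: 15.67
eef_pos: [0.6303, 0.066, 0.0589]
ee_rot: [0.707, 0.707, -0.001, -0.001]
contact_force: [-0.0, 0.9, -1.6]
grip_width: 0.0443
grasp_force: 51.7
```

send_rows:
  plan:
    - [[0,0,0.1],[0,0,0],1]
    - [[0,0,0.08],[0,0,0],1]
    - [[0,0,0.04],[0,0,0],1]
    - [[0,0,0.03],[0,0,0],1]
    - [[0,0,0],[0,0,0],1]

```text
time: 16.08
eef_pos: [0.6323, 0.066, 0.0423]
ee_rot: [0.707, 0.707, 0.0, 0.0]
contact_force: [-1.4, -0.1, 1.5]
grip_width: 0.044
grasp_force: 52.0
```

```bash
python3 - <<'E'
from h import *
f=cv2.cvtColor(bot.grab_frame("wrist"),cv2.COLOR_RGB2BGR)
s=cv2.cvtColor(bot.grab_frame("side"),cv2.COLOR_RGB2BGR)[130:290,200:370]
cv2.imwrite("pics/c7.png",np.hstack([f[:,60:460],cv2.resize(s,(400,384))]))
E
```

```text
(no output)
```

View pics/c7.png

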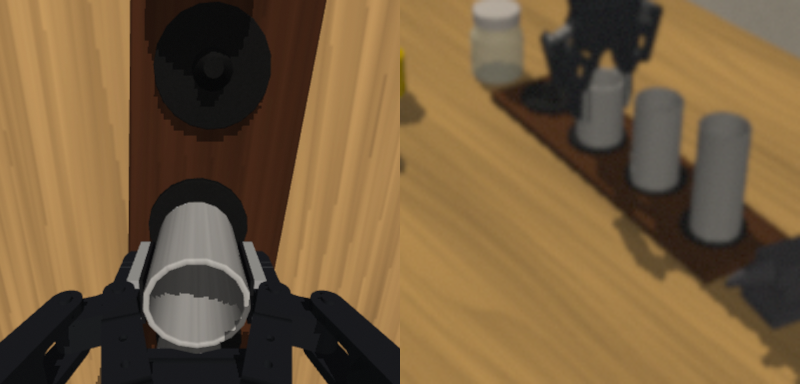

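Wrist view: flask 65 is centred over base 3 (tube centre u≈197, disc centre u≈198), and base 4 is centred at (212,65) in the crop.

```bash
python3 - <<'E'
from h import *
m=bot.camera_model("wrist"); print(bot.observe()["eef_pos"])
for p in((154,66),(271,66),(212,2),(212,130),(212,65)): print(onz(m,(p[0]+60,p[1]),.018).round(4))
print("65 rim",onz(m,(197+60,303),.083).round(4), "b3 lr",onz(m,(149+60,222),.018),onz(m,(198+60,178),.018))
E
```

```text
[0.63222744 0.06602361 0.04226622]
[0.6107 0.1627 0.018 ]
[0.6714 0.1627 0.018 ]
[0.6403 0.1914 0.018 ]
[0.6414 0.1301 0.018 ]
[0.6408 0.1632 0.018 ]
65 rim [0.6329 0.067  0.083 ] b3 lr [0.60360261 0.07439685 0.018     ] [0.6336857 0.1024737 0.018    ]
```

send_rows:
  plan:
    - [[0,0,0.01],[0,0,0],0.4]
    - [[0,0,0],[0,0,0],0.2]
    - [[0,0,0],[0,0,0],0]
    - [[0,0,0],[0,0,0],0]
    - [[0,0,0],[0,0,0],0]
    - [[0,0,0],[0,0,0],0]
    - [[0,0,0],[0,0,0],0]

```text
time: 16.77
eef_pos: [0.632, 0.066, 0.0408]
ee_rot: [0.707, 0.707, 0.0, 0.0]
contact_force: [0.2, -0.5, -0.3]
grip_width: 0.0854
grasp_force: 0.0
```

send_rows:
  plan:
    - [[0,0,-0.16],[0,0,0],0]
    - [[0,0,-0.3],[0,0,0],0]
    - [[0,0,-0.4],[0,0,0],0]
    - [[0,0,-0.4],[0,0,0],0]
    - [[0,0,-0.4],[0,0,0],0]
    - [[0.1,-0.2,0],[0,0,0],0]
    - [[0.3,-0.35,0],[0,0,0],0]
    - [[0.35,-0.4,0],[0,0,0],0]
    - [[0.35,-0.4,0],[0,0,0],0]
    - [[0.35,-0.4,0],[0,0,0],0]

```text
time: 17.6
eef_pos: [0.4997, 0.1755, 0.1664]
ee_rot: [0.707, 0.707, 0.001, 0.0]
contact_force: [-0.4, 1.3, -0.8]
grip_width: 0.0856
grasp_force: 0.0
```

send_rows:
  plan:
    - [[0.35,-0.35,0],[0,0,0],0]
    - [[0.25,-0.25,0],[0,0,0],0]
    - [[0.1,-0.097,0],[0,0,0],0]
    - [[0,0,0],[0,0,0],0]
    - [[0,0,0],[0,0,0],0]
    - [[0,0,0],[0,0,0],0]

```text
time: 18.1
eef_pos: [0.4499, 0.2267, 0.1659]
ee_rot: [0.707, 0.707, 0.001, 0.001]
contact_force: [-0.0, 0.1, 0.2]
grip_width: 0.0856
grasp_force: 0.0
```

```bash
python3 - <<'E'
from h import *
print(bot.observe()["eef_pos"]); m=bot.camera_model("wrist"); f=cv2.cvtColor(bot.grab_frame("wrist"),cv2.COLOR_RGB2BGR)
cv2.imwrite("pics/w8.png",f); print(m["position"],m["orientation"])
E
```

```text
[0.44993261 0.22673248 0.16587767]
[0.44993667 0.31015484 0.30791943] [ 9.86441211e-01 -5.96156393e-04  1.14928352e-03  1.64109904e-01]
```

View pics/w8.png

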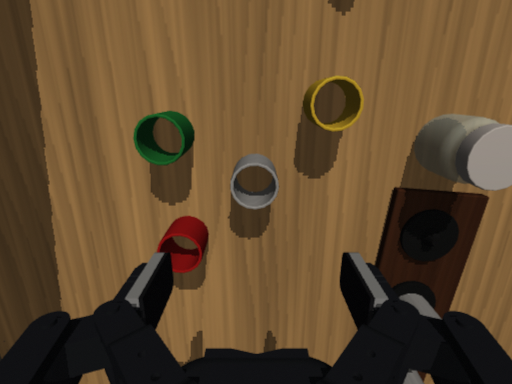

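The steel 45 is at (255,187), between green (165,138), yellow (334,103) and red (183,250).

```bash
python3 - <<'E'
from h import *
m=bot.camera_model("wrist")
for n,u,v,z in(("45",254,187,.045),("g",165,139,.045),("y",334,103,.045),("r",183,250,.045),("b4",430,236,.018)): print(n,onz(m,(u,v),z).round(4)[:2])
E
```

```text
45 [0.4485 0.2271]
g [0.3701 0.2717]
y [0.5169 0.3019]
r [0.3769 0.1608]
b4 [0.6403 0.1621]
```

send_rows:
  plan:
    - [[0,0,0.2],[0,0,0],0]
    - [[0,0,0.36],[0,0,0],0]
    - [[0,0,0.36],[0,0,0],0]
    - [[0,0,0.36],[0,0,0],0]
    - [[0,0,0.36],[0,0,0],0]
    - [[0,0,0.2],[0,0,0],0.1]
    - [[0,0,0.12],[0,0,0],0.1]
    - [[0,0,0.08],[0,0,0],0.1]
    - [[0,0,0],[0,0,0],0.1]

```text
time: 18.9
eef_pos: [0.4486, 0.2265, 0.0115]
ee_rot: [0.708, 0.707, -0.001, -0.0]
contact_force: [-1.2, -0.8, 0.2]
grip_width: 0.0765
grasp_force: 0.0
```

send_rows:
  plan:
    - [[0,0,0],[0,0,0],0.3]
    - [[0,0,0],[0,0,0],0.4]
    - [[0,0,0],[0,0,0],0.6]
    - [[0,0,0],[0,0,0],1]
    - [[0,0,0],[0,0,0],1]
    - [[0,0,0],[0,0,0],1]
    - [[0,0,0],[0,0,0],1]
    - [[0,0,0],[0,0,0],1]

```text
time: 19.57
eef_pos: [0.4497, 0.2277, 0.0139]
ee_rot: [0.707, 0.707, 0.001, 0.001]
contact_force: [-1.7, -1.0, 6.7]
grip_width: 0.0445
grasp_force: 51.3
```

send_rows:
  plan:
    - [[0,0,-0.2],[0,0,0],1]
    - [[0,0,-0.34],[0,0,0],1]
    - [[0,0,-0.34],[0,0,0],1]
    - [[0,0,-0.32],[0,0,0],1]
    - [[-0.1,0.2,0],[0,0,0],1]
    - [[-0.15,0.35,0],[0,0,0],1]
    - [[-0.15,0.4,0],[0,0,0],1]
    - [[-0.15,0.4,0],[0,0,0],1]
    - [[-0.15,0.4,0],[0,0,0],1]
    - [[-0.1,0.4,0],[0,0,0],1]

```text
time: 20.4
eef_pos: [0.611, 0.1656, 0.1013]
ee_rot: [0.707, 0.707, -0.0, 0.0]
contact_force: [0.9, 1.0, -1.5]
grip_width: 0.044
grasp_force: 51.4
```

send_rows:
  plan:
    - [[-0.08,0.3,0],[0,0,0],1]
    - [[0,0.097,0],[0,0,0],1]
    - [[0,0,0.2],[0,0,0],1]
    - [[0,0,0.3],[0,0,0],1]
    - [[0,0,0.2],[0,0,0],1]
    - [[0,0,0],[0,0,0],1]
    - [[0,0,0],[0,0,0],1]

```text
time: 20.98
eef_pos: [0.6375, 0.161, 0.048]
ee_rot: [0.707, 0.707, -0.002, -0.001]
contact_force: [-0.0, -0.4, -0.6]
grip_width: 0.0442
grasp_force: 51.5
```

send_rows:
  plan:
    - [[0,0,0.1],[0,0,0],1]
    - [[0,0,0.08],[0,0,0],1]
    - [[0,0,0.04],[0,0,0],1]
    - [[0,0,0.03],[0,0,0],1]
    - [[0,0,0],[0,0,0],1]

```text
time: 21.4
eef_pos: [0.6397, 0.1613, 0.0319]
ee_rot: [0.707, 0.707, 0.0, 0.0]
contact_force: [-2.4, 0.4, 2.6]
grip_width: 0.0441
grasp_force: 51.7
```

send_rows:
  plan:
    - [[0,0,0.01],[0,0,0],0.4]
    - [[0,0,0],[0,0,0],0.2]
    - [[0,0,0],[0,0,0],0]
    - [[0,0,0],[0,0,0],0]
    - [[0,0,0],[0,0,0],0]
    - [[0,0,0],[0,0,0],0]
    - [[0,0,0],[0,0,0],0]

```text
time: 21.98
eef_pos: [0.6395, 0.1612, 0.0303]
ee_rot: [0.707, 0.707, 0.0, 0.0]
contact_force: [-0.6, -0.0, -0.8]
grip_width: 0.0852
grasp_force: 0.0
```

send_rows:
  plan:
    - [[0,0,-0.2],[0,0,0],0]
    - [[0,0,-0.4],[0,0,0],0]
    - [[0,0,-0.4],[0,0,0],0]
    - [[0,0,-0.4],[0,0,0],0]
    - [[0,0,-0.4],[0,0,0],0]
    - [[0,0,-0.4],[0,0,0],0]
    - [[0,0,-0.4],[0,0,0],0]
    - [[0,0,-0.4],[0,0,0],0]
    - [[0,0,-0.4],[0,0,0],0]
    - [[0,0,-0.4],[0,0,0],0]

```text
time: 22.82
eef_pos: [0.6392, 0.1612, 0.3168]
ee_rot: [0.707, 0.707, 0.0, 0.0]
contact_force: [0.5, 0.3, 0.1]
grip_width: 0.0855
grasp_force: 0.0
```

send_rows:
  plan:
    - [[-0.3,0,0],[0,0,0],0]
    - [[-0.4,0,0],[0,0,0],0]
    - [[-0.4,0,0],[0,0,0],0]
    - [[-0.4,0,0],[0,0,0],0]
    - [[-0.4,0,0],[0,0,0],0]
    - [[-0.4,0,0],[0,0,0],0]
    - [[-0.4,0,0],[0,0,0],0]
    - [[-0.2,0,0],[0,0,0],0]
    - [[0,0,0],[0,0,0],0]
    - [[0,0,0],[0,0,0],0]

```text
time: 23.65
eef_pos: [0.6394, -0.0566, 0.3152]
ee_rot: [0.708, 0.707, 0.0, -0.0]
contact_force: [-1.0, -0.2, 0.8]
grip_width: 0.0855
grasp_force: 0.0
```

```bash
python3 - <<'E'
from h import *
print(bot.observe()["eef_pos"]); m=bot.camera_model("wrist"); f=cv2.cvtColor(bot.grab_frame("wrist"),cv2.COLOR_RGB2BGR)
cv2.imwrite("pics/w9.png",f); print(m["position"],m["orientation"])
x=f[0:280,170:350]; x=cv2.convertScaleAbs(x,alpha=1.8,beta=10)
cv2.imwrite("pics/c9.png",np.rot90(cv2.resize(x,None,fx=2.85,fy=2.85,interpolation=cv2.INTER_CUBIC)))
E
```

```text
[ 0.6393749  -0.0565812   0.31517128]
[0.63972099 0.02668727 0.45729282] [ 9.86520858e-01 -6.98242697e-04  1.24302380e-04  1.63634023e-01]
```

View pics/c9.png

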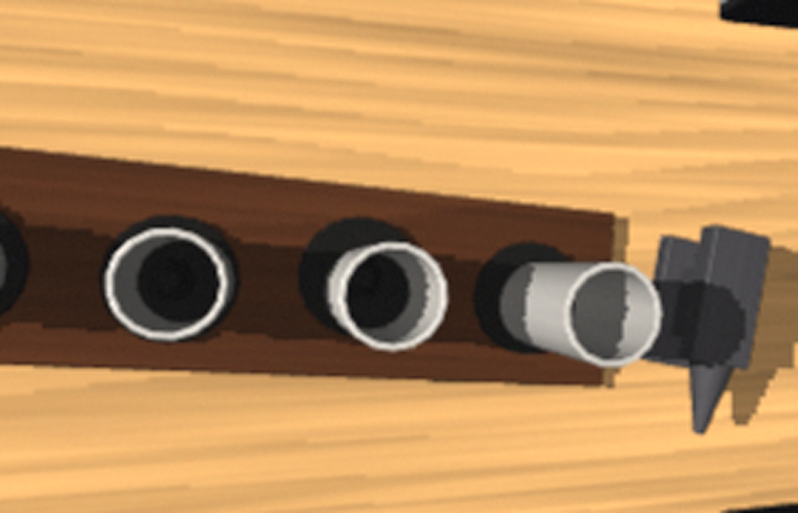

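The row is seated: 45, 65, 85, 105 from the far end, with 105 at the anvil. 85 and 105 look a few mm off centre, so I'll look straight down their bores.

send_rows:
  plan:
    - [[-0.3,0,0.2],[0,0,0],0]
    - [[-0.4,0,0.3],[0,0,0],0]
    - [[-0.4,0,0.2],[0,0,0],0]
    - [[-0.2,0,0.1],[0,0,0],0]
    - [[0,0,0],[0,0,0],0]
    - [[0,0,0],[0,0,0],0]
    - [[0,0,0],[0,0,0],0]

```text
time: 24.28
eef_pos: [0.6401, -0.1524, 0.2563]
ee_rot: [0.707, 0.708, 0.001, 0.0]
contact_force: [0.4, 0.4, 0.3]
grip_width: 0.0859
grasp_force: 0.0
```

```bash
python3 - <<'E'
from h import *
m=bot.camera_model("wrist"); f=cv2.cvtColor(bot.grab_frame("wrist"),cv2.COLOR_RGB2BGR)
cv2.imwrite("pics/w10.png",f); print(m["position"],m["orientation"],m["K"][0])
x=(255*(f[0:200,170:330]/255.)**.5).astype(np.uint8)
cv2.imwrite("pics/c10.png",np.rot90(cv2.resize(x,None,fx=3.7,fy=3.7,interpolation=cv2.INTER_CUBIC)))
E
```

```text
[ 0.63996728 -0.06903326  0.39839247] [9.86490434e-01 5.62910130e-04 1.10967871e-03 1.63814148e-01] [295.17352669   0.         256.09857484]
```

View pics/c10.png

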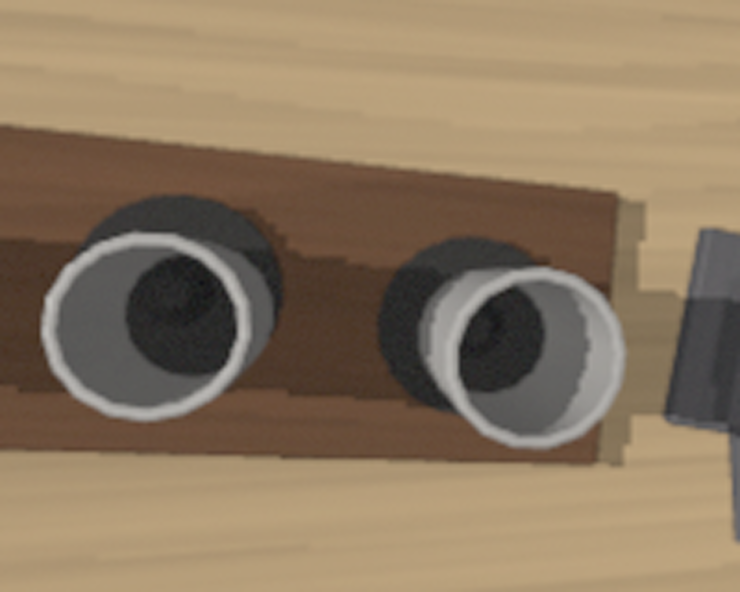

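```bash
python3 - <<'E'
from h import *
from scipy.optimize import least_squares
m=bot.camera_model("wrist")
W=lambda X,Y,z: onz(m,(170+(591-Y)/3.7,X/3.7),z)[:2]
def fit(P,r,z):
    P=np.array([W(*p,z) for p in P]); s=least_squares(lambda c:np.linalg.norm(P-c,axis=1)-r,P.mean(0)); return s.x.round(4),s.fun.round(4)
print("b2",fit([(182,196),(283,290),(110,225),(258,222),(140,205),(273,330)],.031,.018))
print("85",fit([(127,310),(187,376),(178,254),(143,353),(145,270)],.020,.018))
print("b1",fit([(379,322),(470,237),(398,273),(430,247),(515,250),(398,376),(440,407)],.031,.018))
print("105",fit([(545,330),(490,393),(530,367),(515,290),(538,305)],.020,.018))
print("tops", W(146,326,.103),W(541,357,.123))
E
```

```text
b2 (array([ 0.6339, -0.0199]), array([ 0.0002, -0.0009, -0.0016,  0.0015, -0.0007, -0.0016]))
85 (array([ 0.628 , -0.0249]), array([ 0.0001, -0.    , -0.0004, -0.0002,  0.0003]))
b1 (array([ 0.6227, -0.1112]), array([ 0.0005, -0.0004,  0.0002, -0.0001, -0.0015, -0.0009, -0.0014]))
105 (array([ 0.6195, -0.1145]), array([ 0.0007, -0.0001, -0.0009, -0.0014,  0.0009]))
tops [ 0.62771504 -0.02331811] [ 0.61945962 -0.11589218]
```

The bore view gives 85 about 6 mm off in -x and 4 mm in -y, and 105 about 3 mm off in both. I'll regrip and shift each one.

send_rows:
  plan:
    - [[0.27,-0.12,0],[0,0,0],0]
    - [[0.27,-0.124,0],[0,0,0],0]
    - [[0,0,0.2],[0,0,0],0]
    - [[0,0,0.4],[0,0,0],0]
    - [[0,0,0.4],[0,0,0],0]
    - [[0,0,0.4],[0,0,0],0]
    - [[0,0,0.4],[0,0,0],0]
    - [[0,0,0.3],[0,0,0],0]
    - [[0,0,0.2],[0,0,0],0]
    - [[0,0,0.1],[0,0,0],0]

```text
time: 25.17
eef_pos: [0.6201, -0.1114, 0.0736]
ee_rot: [0.706, 0.708, -0.0, -0.001]
contact_force: [-0.4, -0.1, -0.5]
grip_width: 0.0852
grasp_force: 0.0
```

send_rows:
  plan:
    - [[0,0,0],[0,0,0],0.1]
    - [[0,0,0],[0,0,0],0.3]
    - [[0,0,0],[0,0,0],0.4]
    - [[0,0,0],[0,0,0],0.6]
    - [[0,0,0],[0,0,0],1]
    - [[0,0,0],[0,0,0],1]
    - [[0,0,0],[0,0,0],1]
    - [[0,0,0],[0,0,0],1]
    - [[0,0,0],[0,0,0],1]

```text
time: 25.92
eef_pos: [0.622, -0.1136, 0.0776]
ee_rot: [0.707, 0.707, 0.001, 0.001]
contact_force: [-2.9, 0.5, 6.1]
grip_width: 0.0453
grasp_force: 49.9
```

send_rows:
  plan:
    - [[0,0,-0.08],[0,0,0],1]
    - [[0,0,0],[0,0,0],1]
    - [[0.04,0.04,0],[0,0,0],1]
    - [[0,0,0],[0,0,0],1]
    - [[0,0,0.05],[0,0,0],1]
    - [[0,0,0.04],[0,0,0],1]
    - [[0,0,0],[0,0,0],1]

```text
time: 26.5
eef_pos: [0.6243, -0.1103, 0.0772]
ee_rot: [0.707, 0.707, -0.0, 0.0]
contact_force: [-5.4, 0.5, 13.1]
grip_width: 0.0455
grasp_force: 48.4
```

send_rows:
  plan:
    - [[0,0,0],[0,0,0],0.4]
    - [[0,0,0],[0,0,0],0.2]
    - [[0,0,0],[0,0,0],0]
    - [[0,0,0],[0,0,0],0]
    - [[0,0,0],[0,0,0],0]
    - [[0,0,0],[0,0,0],0]
    - [[0,0,0],[0,0,0],0]

```text
time: 27.08
eef_pos: [0.6241, -0.1103, 0.0743]
ee_rot: [0.707, 0.707, -0.0, -0.0]
contact_force: [-0.7, -0.4, -0.5]
grip_width: 0.0856
grasp_force: 0.0
```

send_rows:
  plan:
    - [[0,0,-0.18],[0,0,0],0]
    - [[0,0,-0.35],[0,0,0],0]
    - [[0,0,-0.4],[0,0,0],0]
    - [[0,0,-0.4],[0,0,0],0]
    - [[0,0,-0.35],[0,0,0],0]
    - [[0.3,0,0],[0,0,0],0]
    - [[0.4,0.05,0],[0,0,0],0]
    - [[0.3,0,0],[0,0,0],0]
    - [[0.16,0,0],[0,0,0],0]
    - [[0,0,0],[0,0,0],0]

```text
time: 27.92
eef_pos: [0.6276, -0.0211, 0.2005]
ee_rot: [0.706, 0.708, 0.0, -0.0]
contact_force: [0.5, -0.0, -0.4]
grip_width: 0.0856
grasp_force: 0.0
```

send_rows:
  plan:
    - [[0,0,0.2],[0,0,0],0]
    - [[0,0,0.35],[0,0,0],0]
    - [[0,0,0.4],[0,0,0],0]
    - [[0,0,0.4],[0,0,0],0]
    - [[0,0,0.3],[0,0,0],0]
    - [[0,0,0.2],[0,0,0],0]
    - [[0,0,0.1],[0,0,0],0]
    - [[0,0,0],[0,0,0],0]
    - [[0,0,0],[0,0,0],0]

```text
time: 28.67
eef_pos: [0.6281, -0.024, 0.0544]
ee_rot: [0.707, 0.707, -0.0, 0.0]
contact_force: [0.2, -0.4, 0.5]
grip_width: 0.0859
grasp_force: 0.0
```

send_rows:
  plan:
    - [[0,0,0],[0,0,0],0.1]
    - [[0,0,0],[0,0,0],0.3]
    - [[0,0,0],[0,0,0],0.4]
    - [[0,0,0],[0,0,0],0.6]
    - [[0,0,0],[0,0,0],1]
    - [[0,0,0],[0,0,0],1]
    - [[0,0,0],[0,0,0],1]
    - [[0,0,0],[0,0,0],1]
    - [[0,0,0],[0,0,0],1]

```text
time: 29.42
eef_pos: [0.6284, -0.0234, 0.0559]
ee_rot: [0.707, 0.707, 0.0, 0.001]
contact_force: [-2.0, -0.1, 5.0]
grip_width: 0.0451
grasp_force: 50.2
```

send_rows:
  plan:
    - [[0,0,-0.08],[0,0,0],1]
    - [[0,0,0],[0,0,0],1]
    - [[0.055,0.08,0],[0,0,0],1]
    - [[0,0,0],[0,0,0],1]
    - [[0,0,0.05],[0,0,0],1]
    - [[0,0,0.04],[0,0,0],1]
    - [[0,0,0],[0,0,0],1]

```text
time: 30.0
eef_pos: [0.6348, -0.019, 0.0558]
ee_rot: [0.707, 0.707, 0.001, 0.001]
contact_force: [-4.8, 0.5, 10.3]
grip_width: 0.0452
grasp_force: 52.1
```

send_rows:
  plan:
    - [[0,0,0],[0,0,0],0.4]
    - [[0,0,0],[0,0,0],0.2]
    - [[0,0,0],[0,0,0],0]
    - [[0,0,0],[0,0,0],0]
    - [[0,0,0],[0,0,0],0]
    - [[0,0,0],[0,0,0],0]
    - [[0,0,0],[0,0,0],0]

```text
time: 30.58
eef_pos: [0.6338, -0.0191, 0.0533]
ee_rot: [0.707, 0.707, -0.0, -0.0]
contact_force: [-0.3, -0.0, 1.0]
grip_width: 0.0855
grasp_force: 0.0
```

Base 3 is similarly about 4 mm further +y than where 65 stands; nudge that one too.

send_rows:
  plan:
    - [[0,0,-0.2],[0,0,0],0]
    - [[0,0,-0.35],[0,0,0],0]
    - [[0,0,-0.4],[0,0,0],0]
    - [[0,0,-0.4],[0,0,0],0]
    - [[0,0,-0.35],[0,0,0],0]
    - [[0.3,0,-0.25],[0,0,0],0]
    - [[0.4,-0.027,0],[0,0,0],0]
    - [[0.3,0,0],[0,0,0],0]
    - [[0.14,0,0],[0,0,0],0]
    - [[0,0,0],[0,0,0],0]

```text
time: 31.42
eef_pos: [0.6316, 0.0683, 0.1997]
ee_rot: [0.706, 0.708, -0.0, -0.0]
contact_force: [-0.5, -0.0, -0.2]
grip_width: 0.0853
grasp_force: 0.0
```

send_rows:
  plan:
    - [[0,0,0.2],[0,0,0],0]
    - [[0,0,0.4],[0,0,0],0]
    - [[0,0,0.4],[0,0,0],0]
    - [[0,0,0.4],[0,0,0],0]
    - [[0,0,0.4],[0,0,0],0]
    - [[0,0,0.2],[0,0,0],0]
    - [[0,0,0.12],[0,0,0],0]
    - [[0,0,0],[0,0,0],0]
    - [[0,0,0],[0,0,0],0]

```text
time: 32.17
eef_pos: [0.632, 0.0656, 0.0407]
ee_rot: [0.707, 0.707, -0.0, -0.0]
contact_force: [-0.5, 0.0, 0.4]
grip_width: 0.0854
grasp_force: 0.0
```

send_rows:
  plan:
    - [[0,0,0],[0,0,0],0.1]
    - [[0,0,0],[0,0,0],0.3]
    - [[0,0,0],[0,0,0],0.4]
    - [[0,0,0],[0,0,0],0.6]
    - [[0,0,0],[0,0,0],1]
    - [[0,0,0],[0,0,0],1]
    - [[0,0,0],[0,0,0],1]
    - [[0,0,0],[0,0,0],1]
    - [[0,0,0],[0,0,0],1]

```text
time: 32.92
eef_pos: [0.6331, 0.0664, 0.0424]
ee_rot: [0.707, 0.707, 0.001, 0.001]
contact_force: [-0.6, -0.2, 5.4]
grip_width: 0.0444
grasp_force: 51.8
```

send_rows:
  plan:
    - [[0,0,-0.08],[0,0,0],1]
    - [[0,0,0],[0,0,0],1]
    - [[0.05,0.025,0],[0,0,0],1]
    - [[0,0,0],[0,0,0],1]
    - [[0,0,0.05],[0,0,0],1]
    - [[0,0,0.04],[0,0,0],1]
    - [[0,0,0],[0,0,0],1]

```text
time: 33.5
eef_pos: [0.634, 0.0704, 0.0424]
ee_rot: [0.707, 0.707, 0.0, 0.0]
contact_force: [-4.5, 0.4, 12.2]
grip_width: 0.0444
grasp_force: 52.6
```

send_rows:
  plan:
    - [[0,0,0],[0,0,0],0.4]
    - [[0,0,0],[0,0,0],0.2]
    - [[0,0,0],[0,0,0],0]
    - [[0,0,0],[0,0,0],0]
    - [[0,0,0],[0,0,0],0]
    - [[0,0,0],[0,0,0],0]
    - [[0,0,0],[0,0,0],0]

```text
time: 34.08
eef_pos: [0.6337, 0.0701, 0.0398]
ee_rot: [0.707, 0.707, -0.0, -0.0]
contact_force: [-0.2, -0.6, 0.5]
grip_width: 0.0852
grasp_force: 0.0
```

send_rows:
  plan:
    - [[0,0,-0.2],[0,0,0],0]
    - [[0,0,-0.4],[0,0,0],0]
    - [[0,0,-0.4],[0,0,0],0]
    - [[0,0,-0.4],[0,0,0],0]
    - [[0,0,-0.4],[0,0,0],0]
    - [[0,0,-0.4],[0,0,0],0]
    - [[0,0,-0.4],[0,0,0],0]
    - [[-0.3,0,-0.4],[0,0,0],0]
    - [[-0.4,0,-0.4],[0,0,0],0]
    - [[-0.4,0,-0.2],[0,0,0],0]

```text
time: 34.92
eef_pos: [0.6352, -0.0121, 0.3142]
ee_rot: [0.706, 0.708, 0.002, 0.002]
contact_force: [1.6, -0.0, 0.7]
grip_width: 0.0849
grasp_force: 0.0
```

send_rows:
  plan:
    - [[-0.3,0,0],[0,0,0],0]
    - [[0,0,0],[0,0,0],0]
    - [[0,0,0],[0,0,0],0]
    - [[0,0,0],[0,0,0],0]

```text
time: 35.25
eef_pos: [0.6333, -0.034, 0.3088]
ee_rot: [0.707, 0.707, -0.0, -0.001]
contact_force: [0.6, 0.5, -0.3]
grip_width: 0.0855
grasp_force: 0.0
```

```bash
python3 - <<'E'
from h import *
print(bot.observe()["eef_pos"]); m=bot.camera_model("wrist"); f=cv2.cvtColor(bot.grab_frame("wrist"),cv2.COLOR_RGB2BGR)
cv2.imwrite("pics/w11.png",f)
x=(255*(f[0:280,170:350]/255.)**.5).astype(np.uint8); x=np.rot90(cv2.resize(x,None,fx=2.85,fy=2.85,interpolation=cv2.INTER_CUBIC))
cv2.imwrite("pics/c11.png",x[120:420])
y=cv2.cvtColor(bot.grab_frame("side"),cv2.COLOR_RGB2BGR)[110:280,130:400]; z=cv2.cvtColor(bot.grab_frame("scene"),cv2.COLOR_RGB2BGR)[130:340,160:370]
b=np.hstack([cv2.resize(y,(460,290)),cv2.resize(z,(338,290))])
cv2.imwrite("pics/c11.png",np.vstack([x[120:420,:798],b]))
E
```

```text
[ 0.63332791 -0.03402353  0.30878486]
```

View pics/c11.png

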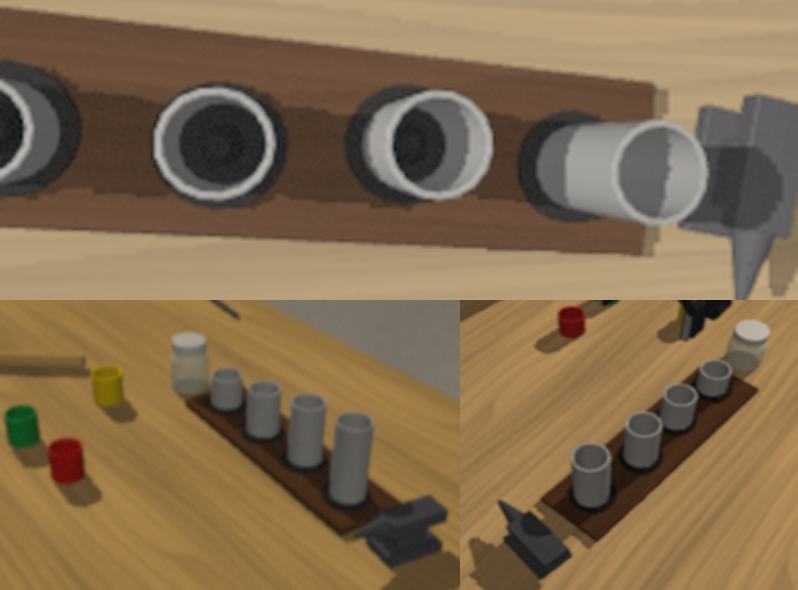

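All four flasks stand upright and centred on their discs, 105 at the anvil down to 45 at the jar. The look-alikes, anvil and jar are untouched.

```bash
python3 -c "
from cell import bot
print(bot.hand_in())"
```

```text
the job is handed in; nothing more can be done
None
```

The job is handed in: the four flasks stand upright and about centred on bases 1 to 4 in the order 105, 85, 65 and 45 mm, tallest next to the anvil and shortest next to the jar; the arm finished at about 35 s of the 99 s allowed, and the hand-in returned no verdict.

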